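Find the hidden catch of the parts chest

TASK

The drawer of the small-parts chest is held shut by a concealed catch under one of the four identical flush pads in its top. With a fingertip, feel lightly from pad to pad for the one that gives, press it in until the drawer springs open by itself, then take the hand away. Do not touch the drawer, and leave the brass coupling, the blue bin and the steel flange standing where they are.

Things in the scene. Friction and masses are not known exactly. Their poses are not given: they have to be found in the camera images.
- chest: cream steel parts chest fixed to the bench, 250 (x) x 330 (y) x 100 mm high; origin at the centre of its underside, x towards its back, z up; drawer in its front (-x). In its flat top, along y and 20 mm in front of the middle, lie four identical dark grey pads. Three are rigid; one, a different one each time, is the catch: only touch tells which
- pad_a (a point): centre of the face of the first (most negative y) of the four pads counted along the chest's y axis; x, y as the chest's axes, z up. Each pad is 54 mm square, 72 mm from the next, 1.5 mm below the chest's top in a 57 mm square opening
- pad_b (a point): centre of the face of the second of the four pads counted along the chest's y axis; x, y as the chest's axes, z up
- pad_c (a point): centre of the face of the third of the four pads counted along the chest's y axis; x, y as the chest's axes, z up
- pad_d (a point): centre of the face of the fourth (most positive y) of the four pads counted along the chest's y axis; x, y as the chest's axes, z up
- catch (a joint): how far the one live pad is pressed straight down, m: 0 at rest, 0.006 fully in. Sprung: it starts to move at about 1.5 N, lets the drawer go at about 0.0042 (4 N), is fully in at 5 N, and comes back by itself
- drawer (a joint): how far the blue drawer stands out of the chest's front (-x) side, m: about 0 shut, 0.045 fully out. Once the catch lets go, its own spring (4 N) drives it out in under 0.5 s and keeps it out. It has no handle; its front is 306 mm wide, from 13 to 79 mm above the bench, so it comes out below the top
- coupling_mid (a point): loose brass pipe coupling, 34 mm across and 48 mm tall, standing on the rear part of the chest's top; point at its centre, half-way up; z is its axis
- bin_mid (a point): loose blue open plastic bin, 130 x 100 x 65 mm high, on the bench on the chest's left (+y) side; point at its centre, half-way up; z up
- flange_mid (a point): loose steel ring flange, 90 mm across, 40 mm bore, 22 mm thick, lying on the bench on the chest's right (-y) side; point at its centre, half-way up; z is its axis
There are look-alikes about, which are no part of the job. Several things look just like the part that bears bin_mid: the one meant starts farthest to the robot's right.

How it is judged:
By the outcome, as a careful person would: the job done as asked, in the order asked, and still so for the second after the job is handed in, with the robot touching nothing.
It also fails if it takes over 51 s, if anything falls off the work surface, if the arm or the gripper's body presses on something with over 40 N, if the wrist force passes 120 N, or if a joint passes its speed limit or range.

ROBOT

A 6-joint arm with a two-finger parallel gripper is mounted at the origin on the work surface. World frame = base frame: x ahead of the robot, y to its left, z up, the work surface at z = 0. Lengths are in m, angles in rad, forces in N, time in s.
With the tool pointing down it reaches from about 0.35 to 0.775 m from the base axis. Payload 5.5 kg.
Tool frame: the origin (TCP) lies between the finger pads; the fingertips stand 19 mm ahead of it and the grasp point (between the pads) is the TCP; z points along the fingers, y is the direction in which the jaws open and shut (so a half turn about z gives the same grasp; the last joint's range is limited). The gripper opens to 85 mm and grips with 20 to 120 N. Pads are 22 mm wide; open, the fingers measure 114 mm over their backs; the gripper's body (76 mm by 85 mm) begins 54 mm behind the grasp point. The pads swing forward as they close: fully open they stand 13 mm farther back than shut.
Start: joints at [-1.407, 0.313, 0.046, 1.304, 0, 1.431], TCP at [0.172, -0.549, 0.25] pointing down, gripper open.
Joint ranges: [-2.76, 2.76], [-0.86, 1.69], [-1.03, 1.26], [-2.2, 2.34], [-1.47, 1.5], [-3.14, 3.14]. Speed limits (rad/s): [2.57, 2.57, 3.14, 3.14, 3.14, 3.14].

INTERFACE

Orientations are given as a unit quaternion [w, x, y, z].
In Python, from workcell import get_state, cams, workorder gives the robot as it stands.
- The arm moves only by the tool play_rows, never from a script. Its argument "series" is text: rows parted by semicolons, each of 7 numbers parted by spaces: the opening in per cent of the stroke, from 0 (shut) to 100 (fully open), then the shift along the tool's x, y, z in cm, then the turn, a rotation vector about the tool's x, y, z in degrees. A call has 1 to 12 rows; each row shifts and turns the commanded pose from where the row before left it, along the tool's axes as they then stand; what a row does not reach is not made up. A row lasts 1/8 s, in which the tool goes at most 62.5 mm and 10.7 degrees, less where a joint would pass 70% of its speed; a pose out of reach is approached as far as the arm can. A call with a gripper value outside its range is refused whole. The fingers move at their own pace and stop on an object; "newtons" is the grip in N (left out, the last holds). Time passes only in rows, so rows that do not move let the fingers close. It gives the time, the measured TCP pose, the force and the opening at its end, in the units of the state.
- get_state(): the state, without advancing time (a new reading comes with each control period).
- cams.read_camera(name): name is "side" or "top" or "wrist"; returns the picture (400x640x3 uint8, red, green, blue); there is no depth.
- cams.get_calibration(name): a dict with "fx", "fy", "cx", "cy" (pixels), "rvec" (rotation vector, rad) and "tvec" (3), from world to camera coordinates, as OpenCV has them. Camera axes: x right, y down, z forward; pixel columns grow to the right and rows downward; lengths in m; the calibration is good to about 2 mm. The wrist camera is an equidistant fisheye: a pixel r from the principal point sees the ray r / f radians off the axis. A picture is of the moment at which its call begins: read the wrist's pose just before it. get_calibration takes no time and is no camera call; for the wrist camera it gives the pose at the moment of the call.
- workorder.hand_in(): hands the job in, once; it reports no verdict.
The state is a dict: "clock": time; "joint_pos": joint angles; "qvel": joint speeds; "tau": joint torques, N m; "tcp_pos": TCP position; "orientation": TCP orientation; "wrist_force": force on the tool from outside, world axes, zero at the start; "ft_torque": the same for the moment, N m; "finger_gap": finger opening in m.
Only numpy, scipy, OpenCV 4.12 (cv2) and the standard library are available. Lean on these libraries where they do the work, as an engineer would, in place of code of your own. Each camera call takes 0.05 s, during which the arm holds its last target.

## Working session

There is one attempt and no reset: what is moved stays moved. The work goes in short steps, Python scripts to look and compute and a tool call to move; the robot and the scene stay as the last step left them, time stands still between calls to the robot, and variables do not carry over. Pictures are saved under pics/ and viewed, and the job is handed in when it is done.

Besides the shell and the picture viewer there is one more tool, called after "Call:" in YAML: its name, and indented under it one key for each argument. play_rows: Moves the arm, as the interface text tells. Its arguments: {"type":"object","properties":{"series":{"type":"string"},"newtons":{"type":"number"}},"required":["series"]}

```bash
mkdir -p pics; python3 - <<'E'
from workcell import get_state, cams
import cv2
print(get_state())
for n in ("side","top","wrist"):
    print(n,cams.get_calibration(n))
    cv2.imwrite(f"pics/{n}0.png",cams.read_camera(n)[:,:,::-1])
E
```

```text
{'clock': 0.0, 'joint_pos': array([-1.40658206e+00,  3.14029002e-01,  4.49259062e-02,  1.30359744e+00,
        6.78330060e-06,  1.43121419e+00]), 'qvel': array([ 9.18631525e-04, -8.26025174e-04, -4.67929880e-05,  1.05074951e-03,
       -7.47143066e-04,  7.19753935e-04]), 'tau': array([ 1.01685188e-06, -4.80632722e+01,  2.98527753e+01,  1.97077473e-02,
       -1.25760089e-04,  4.28493891e-06]), 'tcp_pos': array([ 0.17192824, -0.54817058,  0.24937087]), 'orientation': array([-9.52071619e-04,  9.88485185e-01,  1.51314681e-01, -8.33446175e-06]), 'wrist_force': array([ 0.05188132, -0.40996878, -0.10948218]), 'ft_torque': array([ 0.00328946,  0.00570253, -0.03711317]), 'finger_gap': 0.08545978307488404}
side {'fx': 465.23995350539985, 'fy': 465.23995350539985, 'cx': 320.0537794759229, 'cy': 193.63742625567426, 'rvec': array([ 0.29833202, -2.81352307,  1.19474837]), 'tvec': array([0.57642603, 0.11115972, 1.14597721])}
top {'fx': 465.3607829761843, 'fy': 465.3607829761843, 'cx': 316.2890140170269, 'cy': 202.53061836503431, 'rvec': array([ 2.11621344, -2.13385833,  0.20983578]), 'tvec': array([0.04562371, 0.56362132, 1.1148495 ])}
wrist {'fx': 309.70691628693146, 'fy': 309.70691628693146, 'cx': 325.6946440312463, 'cy': 201.00166939999252, 'rvec': array([-2.33485545,  1.71346817,  0.25214509]), 'tvec': array([-0.57487184, -0.03880595,  0.37796259])}
```

View pics/side0.png

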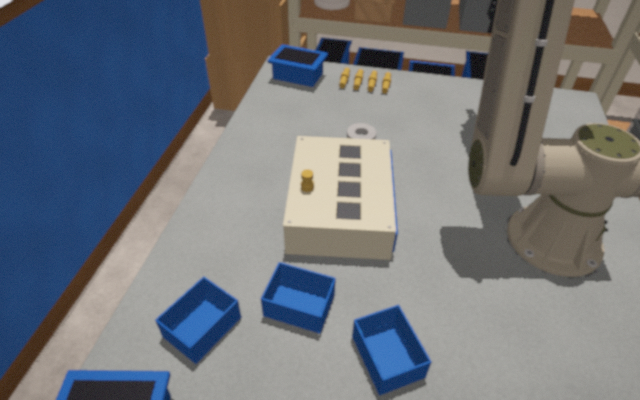

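View pics/top0.png

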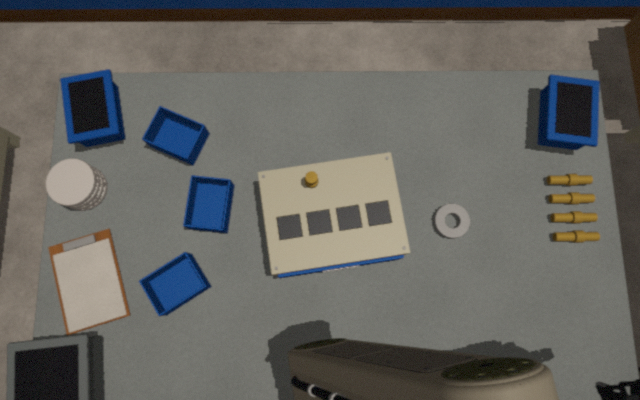

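View pics/wrist0.png

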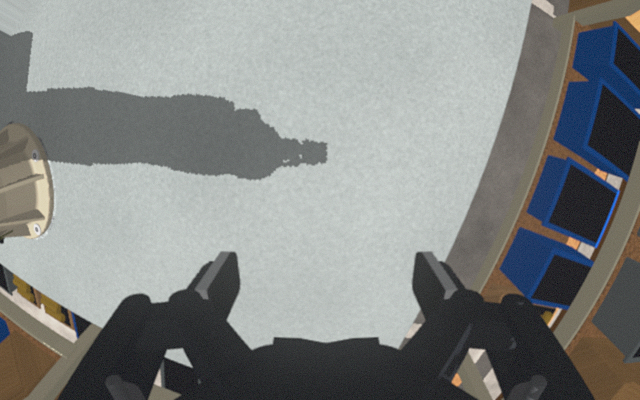

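The top view shows the pads at about (379,213), (348,217), (319,222) and (289,227), running a to d. The coupling is at (311,180), behind the pads, and the drawer front is along the lower edge. I'll measure them by segmentation.

```bash
cat > h.py <<'E'
import numpy as np, cv2
from workcell import get_state, cams
def ray(cal,u,v):
    R=cv2.Rodrigues(cal['rvec'])[0]; d=R.T@np.array([(u-cal['cx'])/cal['fx'],(v-cal['cy'])/cal['fy'],1]); return -R.T@cal['tvec'],d
def onz(cal,u,v,z):
    c,d=ray(cal,u,v); return c+d*(z-c[2])/d[2]
E
python3 - <<'E'
from h import *
from scipy.spatial.transform import Rotation as Ro
res={}
for n,seeds in (("top",[(379,213),(348,217),(319,222),(289,227)]),("side",[(349,152),(349,170),(349,189),(348,211)])):
    im=cv2.imread(f"pics/{n}0.png"); g=im.max(axis=2); m=(g<125).astype(np.uint8)
    nn,l,st,ce=cv2.connectedComponentsWithStats(m); cal=cams.get_calibration(n)
    P=[]
    for u,v in seeds:
        k=l[v,u]; P.append(onz(cal,*ce[k],0.0985)); print(n,g[v,u],k,st[k],ce[k].round(1),P[-1].round(4))
    P=np.array(P); d=P[3]-P[0]; print("len",np.linalg.norm(d)/3,"yaw of y axis-90",np.degrees(np.arctan2(d[1],d[0]))-90)
    hs=cv2.cvtColor(im,cv2.COLOR_BGR2HSV)
cal=cams.get_calibration("top"); print("coupling~",onz(cal,311,179,.148),"flange",onz(cal,452,221,.022))
s=get_state(); R=Ro.from_quat(np.roll(s['orientation'],-1)).as_matrix(); print(R.round(3))
E
```

```text
top 84 136 [365 200  27  26 528] [378.  212.8] [ 0.529  -0.1068  0.0985]
top 81 140 [336 205  26  26 537] [348.5 217.4] [ 0.5185 -0.0356  0.0985]
top 76 141 [306 209  27  26 546] [318.8 221.9] [0.5082 0.0358 0.0985]
top 76 143 [276 214  27  26 551] [289.1 226.5] [0.4976 0.1068 0.0985]
len 0.07198502251394108 yaw of y axis-90 8.371088928460637
side 97 120 [340 146  20  12 211] [349.7 151.5] [ 0.5323 -0.1052  0.0985]
side 100 122 [339 163  21  13 243] [349.3 169.5] [ 0.5217 -0.0337  0.0985]
side 102 124 [338 182  22  15 284] [348.7 189. ] [0.5116 0.0374 0.0985]
side 101 125 [337 203  23  16 336] [348.2 210.5] [0.5012 0.1086 0.0985]
len 0.07202154025088961 yaw of y axis-90 8.271289176892466
coupling~ [0.60166455 0.05350949 0.148     ] flange [ 0.51911699 -0.30694985  0.022     ]
[[ 0.954  0.299 -0.   ]
 [ 0.299 -0.954  0.001]
 [ 0.    -0.001 -1.   ]]
```

Call:
play_rows:
  series: "0 0 0 0 0 0 9.1;0 3.8 -3.5 0 0 0 0;0 3.8 -3.5 0 0 0 0;0 3.8 -3.5 0 0 0 0;0 3.8 -3.5 0 0 0 0;0 3.8 -3.5 0 0 0 0;0 3.8 -3.5 0 0 0 0;0 3.8 -3.5 0 0 0 0;0 3.8 -3.5 0 0 0 0;0 3.8 -3.5 0 0 0 0;0 3.8 -3.5 0 0 0 0;0 3.8 -3.5 0 0 0 0"
  newtons: 30

```text
clock: 1.65
tcp_pos: [0.5308, -0.1058, 0.2501]
orientation: [0.0, 0.997, 0.072, -0.0]
wrist_force: [0.4, -0.9, 0.4]
finger_gap: 0.0002
```

Call:
play_rows:
  series: "0 0 0 0 0 0 0;0 0 0 0 0 0 0"

```text
clock: 1.9
tcp_pos: [0.5296, -0.1072, 0.2498]
orientation: [-0.0, 0.997, 0.073, -0.001]
wrist_force: [0.5, 0.9, -0.1]
finger_gap: 0.0002
```

Call:
play_rows:
  series: "0 0 0 3 0 0 0;0 0 0 3 0 0 0;0 0 0 3 0 0 0;0 0 0 2 0 0 0;0 0 0 0 0 0 0;0 0 0 0 0 0 0"

```text
clock: 2.65
tcp_pos: [0.53, -0.1084, 0.1412]
orientation: [0.0, 0.997, 0.072, 0.0]
wrist_force: [1.1, -0.0, -0.3]
finger_gap: 0.0001
```

```bash
python3 - <<'E'
from h import *
cv2.imwrite("pics/w1.png",cams.read_camera("wrist")[:,:,::-1]);cv2.imwrite("pics/s1.png",cv2.resize(cams.read_camera("side")[110:290,230:470,::-1],None,fx=3,fy=3))
for i in range(4):
  s=get_state();print(s['tcp_pos'],s['wrist_force'])
E
```

```text
[ 0.53063099 -0.1081133   0.14162577] [ 0.40316756 -0.02641409  0.22031509]
[ 0.53063099 -0.1081133   0.14162577] [ 0.40316756 -0.02641409  0.22031509]
[ 0.53063099 -0.1081133   0.14162577] [ 0.40316756 -0.02641409  0.22031509]
[ 0.53063099 -0.1081133   0.14162577] [ 0.40316756 -0.02641409  0.22031509]
```

View pics/w1.png

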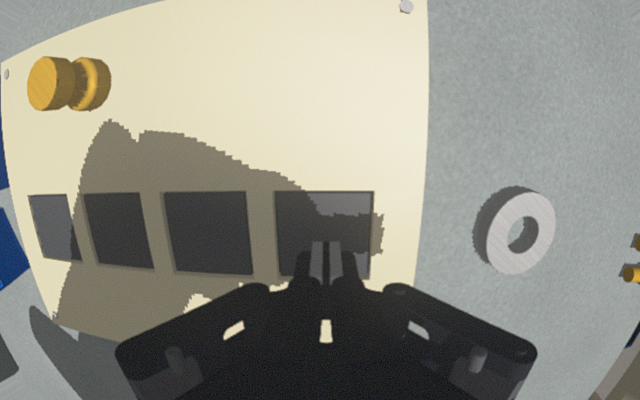

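View pics/s1.png

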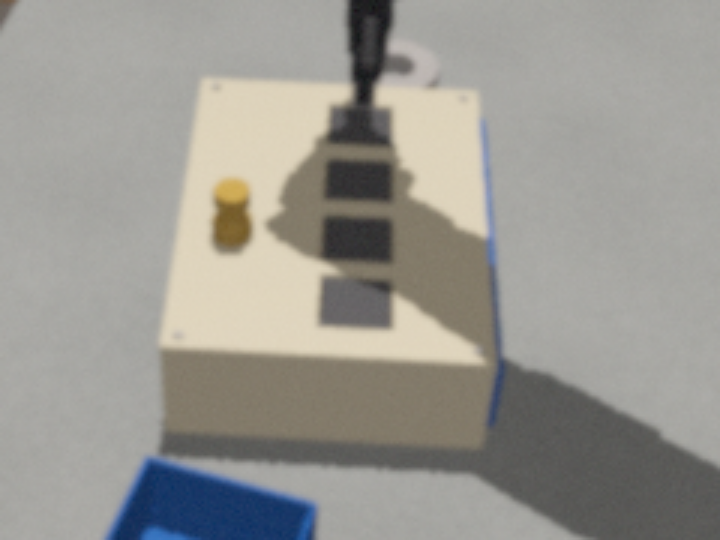

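The wrist view shows the shut fingertips at about (325,265), over pad_a. The side view agrees. Next I'll feel downward in small steps.

Call:
play_rows:
  series: "0 0 0 1 0 0 0;0 0 0 1 0 0 0;0 0 0 0 0 0 0;0 0 0 0 0 0 0"

```text
clock: 3.25
tcp_pos: [0.5299, -0.1073, 0.1201]
orientation: [-0.0, 0.997, 0.072, -0.0]
wrist_force: [0.3, 0.0, 0.3]
finger_gap: -0.0003
```

Call:
play_rows:
  series: "0 0 0 0.1 0 0 0;0 0 0 0.1 0 0 0;0 0 0 0 0 0 0"

```text
clock: 3.62
tcp_pos: [0.53, -0.1074, 0.1183]
orientation: [0.0, 0.997, 0.072, 0.0]
wrist_force: [0.0, -0.4, -1.1]
finger_gap: 0.0003
```

Call:
play_rows:
  series: "0 0 0 0.1 0 0 0;0 0 0 0 0 0 0"

```text
clock: 3.88
tcp_pos: [0.5301, -0.1074, 0.1176]
orientation: [0.0, 0.997, 0.072, 0.0]
wrist_force: [-0.9, 0.3, 2.0]
finger_gap: 0.0004
```

Call:
play_rows:
  series: "0 0 0 0.1 0 0 0;0 0 0 0 0 0 0"

```text
clock: 4.12
tcp_pos: [0.5301, -0.1074, 0.1176]
orientation: [0.0, 0.997, 0.072, 0.0]
wrist_force: [-3.4, 0.4, 9.2]
finger_gap: 0.0
```

Pad_a is rigid: 9 N produced no travel, and contact came at TCP z 0.1176. Moving on to pad_b.

Call:
play_rows:
  series: "0 0 0 -1.4 0 0 0;0 0 -3.6 0 0 0 0;0 0 -3.6 0 0 0 0;0 0 0 0 0 0 0;0 0 0 0.6 0 0 0;0 0 0 0.5 0 0 0;0 0 0 0 0 0 0;0 0 0 0 0 0 0"

```text
clock: 5.12
tcp_pos: [0.5196, -0.0366, 0.1191]
orientation: [0.0, 0.997, 0.072, -0.0]
wrist_force: [-0.5, -0.9, 0.9]
finger_gap: -0.0
```

Call:
play_rows:
  series: "0 0 0 0.1 0 0 0;0 0 0 0 0 0 0"

```text
clock: 5.38
tcp_pos: [0.5196, -0.0362, 0.1183]
orientation: [0.0, 0.997, 0.072, 0.0]
wrist_force: [0.7, 0.3, -0.0]
finger_gap: -0.0004
```

Call:
play_rows:
  series: "0 0 0 0.1 0 0 0;0 0 0 0 0 0 0"

```text
clock: 5.62
tcp_pos: [0.5197, -0.0362, 0.1175]
orientation: [0.0, 0.997, 0.072, 0.0]
wrist_force: [-0.6, 0.5, 2.3]
finger_gap: 0.0
```

Call:
play_rows:
  series: "0 0 0 0.1 0 0 0;0 0 0 0 0 0 0"

```text
clock: 5.88
tcp_pos: [0.5198, -0.0361, 0.1166]
orientation: [0.0, 0.997, 0.072, 0.0]
wrist_force: [0.1, 0.0, 4.5]
finger_gap: -0.0003
```

Call:
play_rows:
  series: "0 0 0 0.1 0 0 0;0 0 0 0 0 0 0;0 0 0 0 0 0 0"

```text
clock: 6.25
tcp_pos: [0.5198, -0.0362, 0.1154]
orientation: [0.0, 0.997, 0.072, 0.0]
wrist_force: [-0.3, 0.5, 5.1]
finger_gap: -0.0001
```

Pad_b gives: about 2 mm of travel at low force. Pressing on.

Call:
play_rows:
  series: "0 0 0 0.1 0 0 0;0 0 0 0.1 0 0 0;0 0 0 0 0 0 0"

```text
clock: 6.62
tcp_pos: [0.5199, -0.0362, 0.1133]
orientation: [0.0, 0.997, 0.072, 0.0]
wrist_force: [0.1, 0.5, 3.3]
finger_gap: -0.0003
```

Call:
play_rows:
  series: "0 0 0 0.1 0 0 0;0 0 0 0 0 0 0;0 0 0 0 0 0 0"

```text
clock: 7.0
tcp_pos: [0.5198, -0.0362, 0.1124]
orientation: [0.0, 0.997, 0.072, 0.0]
wrist_force: [1.1, 0.2, 4.4]
finger_gap: 0.0001
```

```bash
python3 - <<'E'
from h import *
cv2.imwrite("pics/s2.png",cv2.resize(cams.read_camera("side")[110:290,230:470,::-1],None,fx=3,fy=3))
s=get_state();print(s['tcp_pos'],s['wrist_force'])
E
```

```text
[ 0.51984393 -0.03616334  0.11238304] [ 0.2177195  -0.03706426  4.53968076]
```

View pics/s2.png

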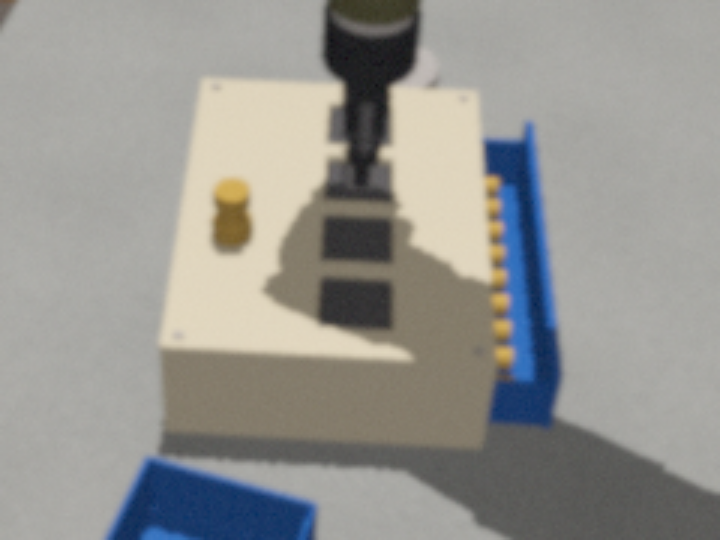

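The drawer has sprung open: its blue front is now at about (540,280) in the crop, with the coupling unmoved at (232,200). I'll lift straight up and away.

Call:
play_rows:
  series: "0 0 0 -0.5 0 0 0;0 0 0 -2 0 0 0;0 0 0 -4 0 0 0;0 0 0 -4 0 0 0;0 0 0 -4 0 0 0;0 0 0 -2 0 0 0;0 0 0 0 0 0 0;0 0 0 0 0 0 0;0 0 0 0 0 0 0;0 0 0 0 0 0 0"

```text
clock: 8.3
tcp_pos: [0.5191, -0.036, 0.2763]
orientation: [-0.0, 0.997, 0.072, -0.001]
wrist_force: [0.8, -0.2, -0.2]
finger_gap: -0.0001
```

```bash
python3 - <<'E'
from h import *
cv2.imwrite("pics/s3.png",cams.read_camera("side")[:,:,::-1])
cv2.imwrite("pics/t3.png",cams.read_camera("top")[:,:,::-1])
a=cv2.imread("pics/side0.png").astype(int);b=cv2.imread("pics/s3.png").astype(int)
for n,(x0,x1,y0,y1) in dict(bins=(150,440,262,395),coupl=(296,320,165,195),fl=(340,380,120,140)).items(): print(n,abs(a-b)[y0:y1,x0:x1].mean())
s=get_state();print(s['tcp_pos'],s['wrist_force'],s['clock'])
E
```

```text
bins 7.2763028260305935
coupl 1.6444444444444444
fl 1.5808333333333333
[ 0.51936023 -0.03606072  0.27670543] [ 0.98828406 -0.62738922  0.04819062] 8.4
```

View pics/s3.png

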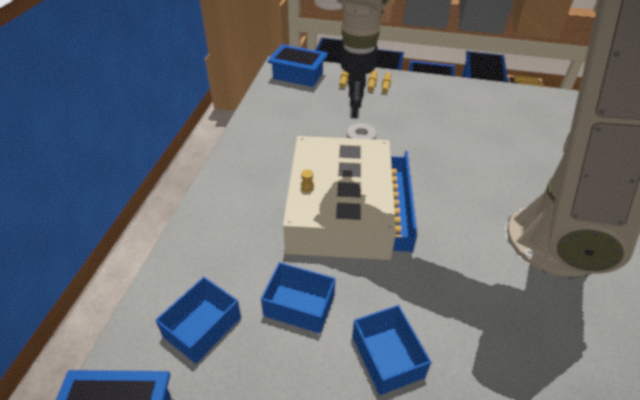

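View pics/t3.png

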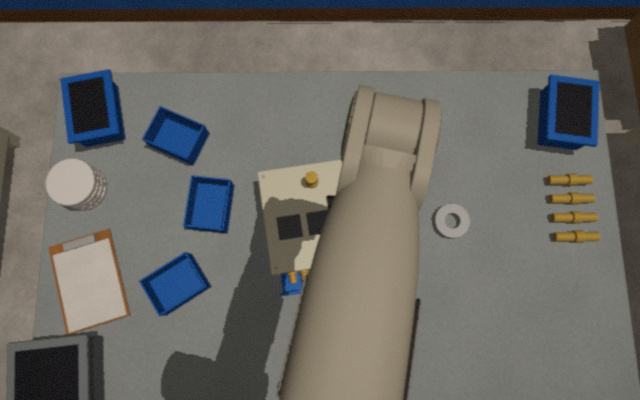

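The drawer is still out and the hand is clear at z 0.277 m. The coupling at top (311,180), bin (209,205) and flange (452,221) haven't moved. The difference in the bin region of the side view is only the arm's shadow.

```bash
python3 -c "
from workcell import workorder
print(workorder.hand_in())"
```

```text
the job is handed in; nothing more can be done
None
```

The drawer is open and the job is handed in; the robot's clock was about 8.4 s at the last check before that.

- **Finding the catch:** I felt the pads with the shut fingertips. Pad_a was rigid, with no travel at about 9 N. Pad_b gave at a few newtons, so it is the catch. I didn't need to touch pad_c or pad_d.
- **Opening the drawer:** I pressed pad_b in by about 5 mm at 4–5 N and the drawer sprang open. I then lifted the hand straight up to TCP z 0.277 m.
- **Last checks:** The side view shows the drawer still out, and the wrist force is back to its noise level of about 1 N. The brass coupling, blue bin and flange are where they were in the first pictures. The one difference I measured, around the bins in the side view (mean pixel change 7.3), is the arm's shadow; the bin itself is unmoved in the top view.
- **Mild disagreement:** The force readings are noisy by about 1 N. Early in the press they read up to 5 N at 2 mm of travel, a bit above the stated spring force. The travel left no doubt that pad_b was the catch.

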